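# Shut the bolt case and lock the red case on top

## Robot

A 6-joint arm with a two-finger parallel gripper is mounted at the origin on the work surface. World frame = base frame: x ahead of the robot, y to its left, z up, the work surface at z = 0. Lengths are in m, angles in rad, forces in N, time in s.
With the tool pointing down it reaches from about 0.25 to 0.725 m from the base axis. Payload 4 kg.
Tool frame: the origin (TCP) lies midway between the tips of the shut fingers; the grasp point (between the pads) lies 19 mm behind it; z points along the fingers, y is the line along which they close (so a half turn about z gives the same grasp; the last joint's range is limited). The gripper opens to 85 mm and grips with 20 to 120 N. Pads are 22 mm wide; open, the fingers measure 114 mm over their backs; the gripper's body (76 mm by 85 mm) begins 54 mm behind the grasp point. The pads swing forward as they close: fully open they stand 13 mm farther back than shut.
Start: joints at [-1.102, 0.241, 0.005, 1.335, 0, 1.571], TCP at [0.226, -0.446, 0.231] pointing down, gripper open.
Joint ranges: [-2.72, 2.72], [-1.05, 1.87], [-1.09, 1.28], [-1.99, 2.15], [-1.42, 1.44], [-3.14, 3.14]. Speed limits (rad/s): [2.79, 2.79, 3.14, 3.14, 3.14, 3.14].

## Interface

Orientations are given as a unit quaternion [x, y, z, w].
In Python, from workcell import get_obs, camera, job_done, silhouettes gives the robot as it stands. The module is installed in compiled form; this text tells all that it offers.
- The arm moves only by the tool drive_tool, never from a script. Its argument "increments" is a list of rows, each a list of 3 entries, a list of its own where there are three numbers: the shift along the world's x, y, z in mm, then the turn, a rotation vector about the world's x, y, z in degrees, then the opening, from 0 (shut) to 1 (fully open). A call has 1 to 8 rows; each row shifts and turns the commanded pose from where the row before left it; what a row does not reach is not made up. A row lasts 1/12 s, in which the tool goes at most 41.7 mm and 7.16 degrees, less where a joint would pass 70% of its speed; a pose out of reach is approached as far as the arm can. A call is refused whole if a number of a shift passes 41.7 or a number of a turn 7.16, either way. A call with a gripper value outside its range is refused whole. The fingers move at their own pace and stop on an object; the grip force is fixed at half the most. Time passes only in rows, so rows that do not move let the fingers close. It gives the time, the measured TCP pose, the force, the opening and the grip force at its end, in the units of the state.
- get_obs(): the state, without advancing time (a new reading comes with each control period).
- camera(name): name is "scene" or "top" or "wrist"; returns a dict with "image" (384x512x3 uint8, red, green, blue), "K" (3x3 intrinsics, pixels), "k1" (the pictures are not rectified: a ray, as slopes to the right and down, at radius r is drawn at 1 + k1 r^2 times it, then the intrinsics apply), "view" (4x4, takes a point from world to camera coordinates). Camera axes: x right, y down, z forward; pixel columns grow to the right and rows downward; lengths in m; the calibration is good to about 2 mm. A picture is of the moment at which its call begins. There is no depth.
- job_done(): hands the job in; it is judged then, once.
Trained networks look in a picture, given as the dict that the camera call returned (one of the last four; its "shot" number tells which), for a name from the list of things; names that differ only in an ending like _2 or _b are one class to them, and where a whole thing is asked for, a point or a joint stands for the part that bears it (a point fixed in the world has none). Each returns a list of dicts, best first, with "conf" (0 to 1); they miss things now and then, are a little off and sometimes report something else, mostly with a low value. They report only what shows in the picture. A call takes as long as a camera call. They do not tell look-alikes from the thing itself.
- silhouettes(query, picture): "region" (384x512 bool, what is visible of it) and "bbox" ([left, top, right, bottom] in pixels, round what is visible of it).
The state is a dict: "clock": time; "joint_pos": joint angles; "joint_vel": joint speeds; "tau": joint torques, N m; "eef_pos": TCP position; "tool_rot": TCP orientation; "ft_force": force on the tool from outside, world axes, zero at the start; "ft_torque": the same for the moment, N m; "grip_width": finger opening in m; "grasp_force": force on a finger pad.
Only numpy, scipy, OpenCV 4.12 (cv2) and the standard library are available. Lean on these libraries where they do the work, as an engineer would, in place of code of your own. Each camera call takes 0.05 s, during which the arm holds its last target. There are 200 camera calls.

## Task

The grey bottom case has been left open: press its lid fully shut first. Then pick up the red case and set it gently on the grey one, lined up with it, so that the recesses in its base drop over the four yellow lid lugs and it sits flat and fully down; let go of it. Leave the blue case and the other hardware where they are.

Things in the scene. Friction and masses are not known exactly. Their poses are not given: they have to be found in the camera images.
- base_case: grey bottom case full of bolts, screwed to the deck, cannot move: 110 mm along its x, 150 mm along its y; the open tray is 67 mm tall, 75 mm with the lid shut. Steel ears at its two y ends. Origin: centre of the underside; x points to the hinge side, away from the robot give or take its yaw; z up
- base_lid (a joint): angle of the bottom case's lid, rad: 0 shut, grows as it opens, starts 0.5 to 1.2. The hinge runs along the case's y at x = +55, z = 67 mm of base_case; the free edge, on the robot's side, rises as it opens. The hinge is stiff: the lid stays where it is left, neither falling nor springing back; 2 to 4 N near the free edge moves it
- lid_top (a point): centre of the lid's outer face (uppermost when shut), moves with the lid; x points from free edge to hinge, y along the hinge, z out of the face. Lid 110 x 150 mm, 8 mm thick. Four yellow tapered lugs stand on this face at x = +-30, y = +-50 mm: 32 mm across at the foot, 20 mm at the tip, 15 mm tall. The 68 mm strip between them is bare. Lid shut: 75 mm above the deck
- lid_hinge (a point): point on the hinge line of the lid, at its middle, on the lid's inner face (8 mm under the outer face); turns with the lid
- red_case: red carrying case, shut and latched: 110 mm along its x, 150 mm along its y, 75 mm tall to the lid, black carry grip on top. In its underside are four square recesses, 38 x 38 mm and 18 mm deep, centred at x = +-30, y = +-50 mm, to fit over the lid lugs; it fits equally well turned by half a turn. Origin: centre of the underside; z up. 0.4 to 0.85 kg
- red_grip (a point): middle of the red case's black carry grip, 91 mm straight above its origin; the grip stands upright from the lid (75 mm) to 107 mm, 26 mm thick along the case's x, 80 mm long along its y
- blue_case: blue case, to be left alone: otherwise the same as the red case (110 x 150 x 75 mm, with the 32 mm grip on top). Origin: centre of the underside
- trolley_1: left rear track trolley: dark plate 130 x 62 mm with two 60 mm cream wheels lying on it, 51 mm tall; bystander, to be left alone. Origin: centre of the underside
- trolley_2: right rear track trolley, the same; bystander, to be left alone. Origin: centre of the underside
- channel_1: steel channel, 190 x 70 x 58 mm, with two cast clamps, at the left; bystander, to be left alone. Origin: centre of the underside
- channel_2: the same kind of steel channel, at the right; bystander, to be left alone. Origin: centre of the underside
- flange_post: round steel flange, 84 mm across, with a stub post, 58 mm tall, at the back; bystander, to be left alone. Origin: centre of the underside
- angle_bracket: aluminium angle bracket, 75 x 60 x 51 mm, at the back; bystander, to be left alone. Origin: centre of the underside
Mind the look-alikes: they are no part of the job. Of the things that look like the base_case, the middle-sized one is meant.

How it is judged:
On the way, in this order (a step that is already met when the one before it is completed fails the run):
1. the bottom case's lid is pressed fully shut while the red case still stands on the deck, away from the bottom case (value of joint base_lid below 0.05 rad and height (world z) of red_case below 0.02 m and horizontal distance between red_case and lid_top above 0.1 m), for 0.2 s.
2. the red case sits fully down over the lid lugs (value of joint base_lid below 0.05 rad and x of red_case in the frame of lid_top between -0.007 and 0.007 m and y of red_case in the frame of lid_top between -0.007 and 0.007 m and z of red_case in the frame of lid_top between -0.004 and 0.004 m and angle between the x axis of red_case and the x axis of lid_top, either way round below 0.12 rad and angle between red_case's own z axis and vertical below 0.05 rad), for 0.2 s.
At the end, for the whole second after the job is handed in: The bottom case's lid is shut (within 0.05 rad); the red case stands still on it with all four recesses over the lugs: its underside within 4 mm of the lid's face, centred within 7 mm along each axis of the lid, turned within 0.12 rad of it (either way round), upright within 0.05 rad, and released (all of step 2 and linear speed of red_case below 0.02 m/s and angular speed of red_case below 0.1 rad/s); the robot touches nothing.
It fails at once if the red case slams into the bottom case (over 70 N) (contact force between red_case and base_case above 70 N).
It fails at once if the blue case is moved more than 30 mm (distance of blue_case from where it was at the start of the episode above 0.03 m).
It fails at once if another piece of hardware is knocked more than 30 mm from its place (distance of any of trolley_1, trolley_2, channel_1, channel_2, flange_post, angle_bracket from where it was at the start of the episode above 0.03 m).
It also fails if it takes over 61 s, if anything falls off the work surface, if the arm or the gripper's body presses on something with over 40 N, if the wrist force passes 120 N, or if a joint passes its speed limit or range.

## Working session

There is one attempt and no reset: what is moved stays moved. The work goes in short steps, Python scripts to look and compute and a tool call to move; the robot and the scene stay as the last step left them, time stands still between calls to the robot, and variables do not carry over. Pictures are saved under pics/ and viewed, at most 10 in all, crops included, and the job is handed in when it is done.

Besides the shell and the picture viewer there is one more tool, called by a JSON object that holds its "method" and its "body". drive_tool: Moves the arm, as the interface text tells. Its arguments: {"type":"object","properties":{"increments":{"type":"array"}},"required":["increments"]}

```bash
mkdir -p pics; cat > h.py <<'E'
import numpy as np, cv2, pickle
from workcell import *
def save(p,n): cv2.imwrite(f'pics/{n}.png',cv2.cvtColor(p['image'],cv2.COLOR_RGB2BGR))
def proj(p,X):
    X=np.atleast_2d(X); c=X@p['view'][:3,:3].T+p['view'][:3,3]
    s=c[:,:2]/c[:,2:]; r2=(s**2).sum(1,keepdims=True); s=s*(1+p['k1']*r2)
    return np.c_[s,np.ones(len(s))]@p['K'].T[:,:2]
def unproj(p,uv,z):
    uv=np.atleast_2d(uv).astype(float); d=np.linalg.solve(p['K'],np.c_[uv,np.ones(len(uv))].T).T[:,:2]
    s=d.copy()
    for _ in range(30): s=d/(1+p['k1']*(s**2).sum(1,keepdims=True))
    R=p['view'][:3,:3]; o=-R.T@p['view'][:3,3]
    w=np.c_[s,np.ones(len(s))]@R
    return o+w*((z-o[2])/w[:,2])[:,None]
E
python3 - <<'E'
from h import *
a=camera('scene');b=camera('top');
im=np.hstack([a['image'],b['image']])
cv2.imwrite('pics/scene.png',cv2.cvtColor(a['image'],cv2.COLOR_RGB2BGR));save(b,'top')
pickle.dump((a,b),open('p0.pkl','wb'))
for n in ['base_case','red_case','blue_case','lid_top']:
  for q,p in(('s',a),('t',b)):
    for d in silhouettes(n,p): print(n,q,round(d['conf'],2),d['bbox'],d['region'].sum())
for p in(a,b): print(np.linalg.inv(p['view'])[:3].round(3).tolist(),p['K'].tolist(),p['k1'])
E
```

```text
base_case s 0.87 [344.7, 158.0, 415.5, 211.2] 2427
base_case s 0.79 [286.6, 181.6, 327.0, 202.5] 760
base_case s 0.7 [322.2, 191.4, 381.8, 248.4] 2506
base_case t 0.93 [195.0, 230.2, 227.8, 259.2] 680
base_case t 0.8 [110.5, 237.6, 179.7, 288.5] 2683
base_case t 0.64 [141.9, 185.9, 194.1, 216.7] 1340
red_case s 0.91 [220.7, 177.4, 275.8, 218.3] 1636
red_case t 0.89 [238.1, 201.8, 276.7, 234.1] 1219
blue_case s 0.73 [148.3, 172.3, 202.1, 216.3] 1462
blue_case t 0.85 [304.9, 186.5, 352.9, 233.7] 1246
blue_case t 0.38 [305.8, 132.2, 328.2, 176.1] 578
lid_top s 0.69 [288.9, 179.2, 326.2, 195.2] 423
lid_top s 0.68 [355.7, 159.1, 414.3, 193.4] 1383
lid_top s 0.56 [330.2, 190.9, 382.1, 231.3] 1578
lid_top t 0.95 [104.3, 240.0, 168.1, 283.8] 2272
lid_top t 0.9 [193.1, 232.3, 226.0, 259.8] 616
lid_top t 0.79 [142.8, 183.8, 186.6, 212.7] 978
[[-0.234, 0.546, -0.804, 1.473], [0.972, 0.128, -0.196, 0.22], [-0.004, -0.828, -0.561, 0.752]] [[366.1291401632745, 0.0, 254.79475700911755], [0.0, 366.1291401632745, 198.99370936208666], [0.0, 0.0, 1.0]] -0.0938606166921291
[[-0.007, -0.981, 0.193, 0.189], [-1.0, 0.007, -0.002, 0.009], [0.001, -0.193, -0.981, 1.802]] [[456.55681834267824, 0.0, 243.8755033241216], [0.0, 456.55681834267824, 194.32519165057346], [0.0, 0.0, 1.0]] 0.020623650631886505
```

```bash
ls pics
```

```text
scene.png
top.png
```

```bash
python3 - <<'E'
import cv2
a=cv2.imread('pics/scene.png')[130:280,130:440];b=cv2.imread('pics/top.png')[120:300,90:370]
cv2.imwrite('pics/a2.png',cv2.resize(a,(775,375),interpolation=cv2.INTER_CUBIC));cv2.imwrite('pics/b2.png',cv2.resize(b,(784,504),interpolation=cv2.INTER_CUBIC))
E
```

```text
(no output)
```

View pics/a2.png

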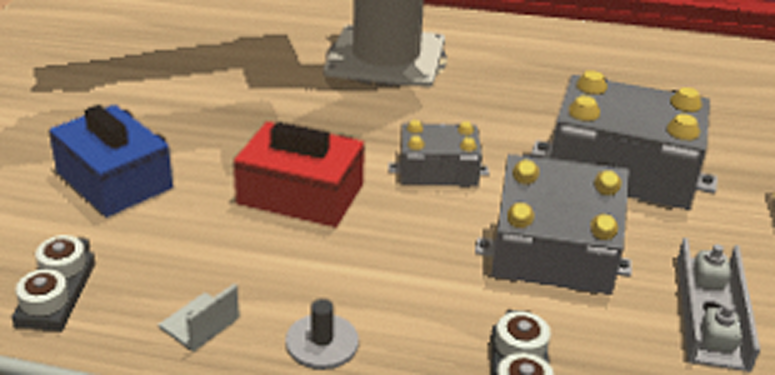

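View pics/b2.png

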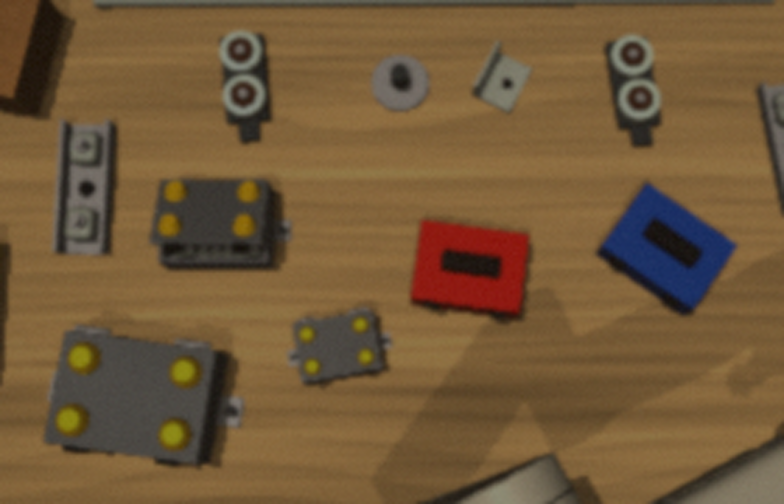

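```bash
cat >> h.py <<'E'
from scipy.optimize import least_squares, minimize
def Rz(a): return np.array([[np.cos(a),-np.sin(a),0],[np.sin(a),np.cos(a),0],[0,0,1]])
def lugs(par,h=.010):
    x,y,yaw,th=par
    L=np.array([[-.055+i*.030,j*.050,.008+h] for i in(-1,1) for j in(-1,1)])
    c,s=np.cos(th),np.sin(th)   # free edge (-x) rises
    R=np.array([[c,0,s],[0,1,0],[-s,0,c]])
    return (L@R.T+[.055,0,.067])@Rz(yaw).T+[x,y,0]
def yellow(p,box):
    hsv=cv2.cvtColor(p['image'],cv2.COLOR_RGB2HSV); m=cv2.inRange(hsv,(18,120,70),(34,255,255))
    l,t,r,b=[int(v) for v in box]; mm=np.zeros_like(m); mm[t:b,l:r]=m[t:b,l:r]
    n,_,st,c=cv2.connectedComponentsWithStats(mm); o=np.argsort(-st[1:,4])[:4]+1
    return c[o],st[o,4]
def redmask(p):
    hsv=cv2.cvtColor(p['image'],cv2.COLOR_RGB2HSV)
    return (cv2.inRange(hsv,(0,170,50),(6,255,255))|cv2.inRange(hsv,(174,170,50),(180,255,255)))>0
def boxhull(p,par,z=0):
    x,y,yaw=par; f=lambda a,b,z0,z1:np.array([[i*a,j*b,k] for i in(-1,1) for j in(-1,1) for k in(z0,z1)])@Rz(yaw).T+[x,y,z]
    m=np.zeros((384*4,512*4),np.uint8)
    for B in(f(.055,.075,0,.075),f(.013,.040,.075,.107)):
        q=cv2.convexHull(((proj(p,B)+.5)*4*16).astype(np.int32)); cv2.fillConvexPoly(m,q,255,shift=4)
    return cv2.resize(m,(512,384),interpolation=cv2.INTER_AREA)/255.
def fitbox(ps,ms,x0,z=0):
    f=lambda q:sum(np.abs(boxhull(p,q,z)-m).sum() for p,m in zip(ps,ms))
    r=minimize(f,x0,method='Nelder-Mead',options=dict(initial_simplex=np.array(x0)+np.array([[0,0,0],[.02,0,0],[0,.02,0],[0,0,.15]]),xatol=1e-4,fatol=.1))
    return r.x,r.fun
E
python3 - <<'E'
from h import *
a,b=pickle.load(open('p0.pkl','rb'))
U=[];
ca,na=yellow(a,(322,190,383,250)); cb,nb=yellow(b,(140,182,196,217)); print(ca.round(1),na,cb.round(1),nb)
x0=unproj(b,[[167,199]],.09)[0]
from scipy.optimize import linear_sum_assignment as lsa
best=None
def asg(P,C):
    D=np.linalg.norm(P[:,None]-C[None],axis=2); i,j=lsa(D); return (P[i]-C[j]).ravel()
f=lambda q:np.r_[asg(proj(a,lugs(q)),ca),asg(proj(b,lugs(q)),cb)]
for th in(.5,.8,1.1):
  for w in(-.15,.15):
    r=least_squares(f,[x0[0],x0[1],w,th]); print(r.x.round(4),r.cost,r.fun.round(1))
for p,box in((a,(322,190,383,250)),):pass
sil=[]
for p in(a,b):
    s=silhouettes('red_case',p)
    if not s: s=silhouettes('red_case',camera('scene' if p is a else 'top'))
    sil.append(s[0]['region'])
g=unproj(b,[[257,215]],.09)[0]; print(g)
for w in(-.3,0,.3): print('red',fitbox((a,b),sil,[g[0],g[1],w]))
for i in(0,1): print('red1',fitbox([(a,b)[i]],[sil[i]],[g[0],g[1],0]))
print(get_obs())
E
```

```text
[[371.4 220.4]
 [337.7 215.7]
 [372.7 202.8]
 [339.8 198.3]] [81 79 75 71] [[176.5 186.1]
 [152.  187.4]
 [176.7 200.1]
 [149.9 200.1]] [94 66 63 61]
[0.5175 0.3062 0.0062 0.401 ] 3.4987604527595915 [ 0.4  0.5  0.3  0.1  0.8 -0.4  0.8 -0.8  0.5 -0.5  0.6 -0.1  1.8  0.5
  0.1 -0.4]
[0.5175 0.3062 0.0062 0.401 ] 3.498760452759377 [ 0.4  0.5  0.3  0.1  0.8 -0.4  0.8 -0.8  0.5 -0.5  0.6 -0.1  1.8  0.5
  0.1 -0.4]
[0.5175 0.3062 0.0062 0.401 ] 3.498760452760302 [ 0.4  0.5  0.3  0.1  0.8 -0.4  0.8 -0.8  0.5 -0.5  0.6 -0.1  1.8  0.5
  0.1 -0.4]
[0.5175 0.3062 0.0062 0.401 ] 3.4987604527598446 [ 0.4  0.5  0.3  0.1  0.8 -0.4  0.8 -0.8  0.5 -0.5  0.6 -0.1  1.8  0.5
  0.1 -0.4]
[0.5175 0.3062 0.0062 0.401 ] 3.4987604527593303 [ 0.4  0.5  0.3  0.1  0.8 -0.4  0.8 -0.8  0.5 -0.5  0.6 -0.1  1.8  0.5
  0.1 -0.4]
[0.5175 0.3062 0.0062 0.401 ] 3.498760452759355 [ 0.4  0.5  0.3  0.1  0.8 -0.4  0.8 -0.8  0.5 -0.5  0.6 -0.1  1.8  0.5
  0.1 -0.4]
[ 0.44546921 -0.04361872  0.09      ]
red (array([ 0.44853886, -0.04643696, -0.15199797]), np.float64(191.94509803921568))
red (array([ 0.44887912, -0.04636652, 
[... 301 characters left out ...]
{'clock': 0.6, 'joint_pos': array([-1.10202347e+00,  2.40561849e-01,  4.98993639e-03,  1.33521722e+00,
       -1.79895913e-05,  1.57081326e+00]), 'joint_vel': array([ 0.00068569,  0.0003392 ,  0.00078533,  0.00076872,  0.00104106,
       -0.00142307]), 'tau': array([-2.79591313e-04, -3.71973968e+01,  2.52570802e+01,  1.43580059e-03,
        9.72918156e-05,  6.51872689e-07]), 'eef_pos': array([ 0.22588561, -0.44605339,  0.23132169]), 'tool_rot': array([ 9.72658990e-01,  2.32238002e-01, -7.91336180e-06,  5.58794096e-06]), 'ft_force': array([-0.42665216,  0.53863757, -0.58205301]), 'ft_torque': array([-0.02458789, -0.05514837,  0.04631021]), 'grasp_force': 0.0, 'grip_width': 0.0854926404703794}
```

{"method": "drive_tool", "body": {"increments": [[[10.5, 31.3, 0], [0, 0, 6.9], 0], [[10.5, 31.3, 0], [0, 0, 6.9], 0], [[10.5, 31.3, 0], [0, 0, 6.9], 0], [[10.5, 31.3, 0], [0, 0, 6.9], 0], [[10.5, 31.3, 0], [0, 0, 6.9], 0], [[10.5, 31.3, 0], [0, 0, 6.9], 0], [[10.5, 31.3, 0], [0, 0, 6.9], 0], [[10.5, 31.3, 0], [0, 0, 6.9], 0]]}}

```text
clock: 1.27
eef_pos: [0.3101, -0.1942, 0.2316]
tool_rot: [0.753, 0.658, 0.0, 0.0]
ft_force: [0.9, -0.7, -0.1]
grip_width: -0.0001
grasp_force: 0.0
```

{"method": "drive_tool", "body": {"increments": [[[10.5, 31.3, 0], [0, 0, 0], 0], [[10.5, 31.3, 0], [0, 0, 0], 0], [[10.5, 31.3, 0], [0, 0, 0], 0], [[10.5, 31.3, 0], [0, 0, 0], 0], [[10.5, 31.3, 0], [0, 0, 0], 0], [[10.5, 31.3, 0], [0, 0, 0], 0], [[10.5, 31.3, 0], [0, 0, 0], 0], [[0, 0, 0], [0, 0, 0], 0]]}}

```text
clock: 1.93
eef_pos: [0.3851, 0.0279, 0.2316]
tool_rot: [0.752, 0.659, 0.002, -0.0]
ft_force: [1.0, 0.4, -0.4]
grip_width: 0.0
grasp_force: 0.0
```

{"method": "drive_tool", "body": {"increments": [[[11.5, 34.8, 0], [0, 0, 1], 0], [[11.5, 34.8, 0], [0, 0, 1], 0], [[11.5, 34.8, 0], [0, 0, 1], 0], [[11.5, 34.8, 0], [0, 0, 1], 0], [[11.5, 34.8, 0], [0, 0, 1], 0], [[11.5, 34.8, 0], [0, 0, 1], 0], [[11.5, 34.8, 0], [0, 0, 1], 0], [[11.5, 34.8, 0], [0, 0, 1], 0]]}}

```text
clock: 2.6
eef_pos: [0.4759, 0.303, 0.2313]
tool_rot: [0.706, 0.708, -0.0, 0.0]
ft_force: [1.2, 0.8, 0.4]
grip_width: 0.0003
grasp_force: 0.0
```

```bash
python3 - <<'E'
from h import *
w=camera('wrist'); save(w,'w1'); pickle.dump(w,open('w1.pkl','wb'))
o=get_obs();print(o['eef_pos'],o['tool_rot'],o['ft_force'],o['joint_pos'])
print(yellow(w,(0,0,512,384)), proj(w,lugs([.5175,.3062,.0062,.401])))
E
```

```text
[0.4777796  0.30922913 0.2298643 ] [ 0.70475837  0.70944354  0.00203503 -0.00116678] [5.48892955 4.95213246 1.00746846] [0.57273868 0.37698938 0.19078383 1.38111533 0.00315155 2.13691461]
(array([[ 59.78608369, 150.94640339],
       [286.44975689, 122.13938412],
       [342.89134615, 120.27211538],
       [283.125     , 234.89285714]]), array([2127, 1234, 1040,  896], dtype=int32)) [[283.23202466 240.49763872]
 [286.16078992 129.22756179]
 [337.14037341 229.86800038]
 [345.71753067 126.40602787]]
```

View pics/w1.png

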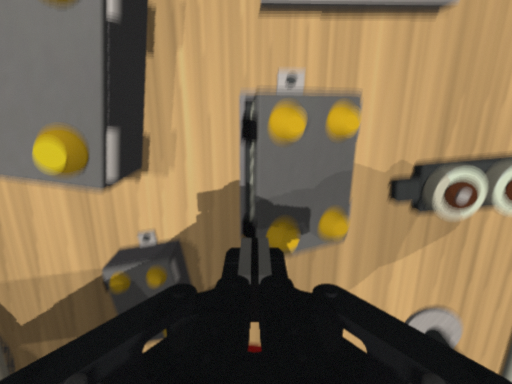

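{"method": "drive_tool", "body": {"increments": [[[10, 0, 0], [0, 0, 0], 0], [[10, 0, -10], [0, 0, 0], 0], [[0, 0, -20], [0, 0, 0], 0], [[0, 0, -20], [0, 0, 0], 0], [[0, 0, -20], [0, 0, 0], 0], [[0, 0, -15], [0, 0, 0], 0], [[0, 0, -10], [0, 0, 0], 0], [[0, 0, -5], [0, 0, 0], 0]]}}

```text
clock: 3.32
eef_pos: [0.4948, 0.3001, 0.1292]
tool_rot: [0.707, 0.707, -0.002, -0.0]
ft_force: [0.4, -0.2, -0.7]
grip_width: 0.0
grasp_force: 0.0
```

{"method": "drive_tool", "body": {"increments": [[[0, 0, -7], [0, 0, 0], 0], [[0, 0, -7], [0, 0, 0], 0], [[0, 0, -7], [0, 0, 0], 0], [[0, 0, -7], [0, 0, 0], 0], [[0, 0, -7], [0, 0, 0], 0], [[0, 0, -7], [0, 0, 0], 0], [[0, 0, -5], [0, 0, 0], 0], [[0, 0, 0], [0, 0, 0], 0]]}}

```text
clock: 3.98
eef_pos: [0.4947, 0.3015, 0.0828]
tool_rot: [0.707, 0.708, -0.001, -0.0]
ft_force: [-0.1, -0.2, 0.4]
grip_width: 0.0001
grasp_force: 0.0
```

{"method": "drive_tool", "body": {"increments": [[[0, 0, -3], [0, 0, 0], 0], [[0, 0, -2], [0, 0, 0], 0], [[0, 0, -2], [0, 0, 0], 0], [[0, 0, -1], [0, 0, 0], 0]]}}

```text
clock: 4.32
eef_pos: [0.4952, 0.3019, 0.0761]
tool_rot: [0.707, 0.708, -0.0, -0.0]
ft_force: [-1.9, -0.1, 1.6]
grip_width: -0.0001
grasp_force: 0.9
```

```bash
python3 - <<'E'
from h import *
w=camera('wrist'); save(w,'w2')
s=camera('scene'); cv2.imwrite('pics/s2.png',np.vstack([cv2.resize(cv2.cvtColor(s['image'],cv2.COLOR_RGB2BGR)[130:260,260:440],(540,390)),]))
E
```

```text
(no output)
```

View pics/s2.png

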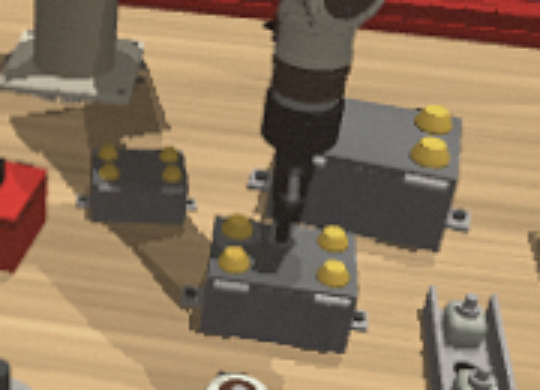

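{"method": "drive_tool", "body": {"increments": [[[0, 0, -1], [0, 0, 0], 0], [[0, 0, -1], [0, 0, 0], 0], [[0, 0, -1], [0, 0, 0], 0], [[0, 0, 0], [0, 0, 0], 0]]}}

```text
clock: 4.75
eef_pos: [0.4957, 0.3019, 0.075]
tool_rot: [0.707, 0.707, 0.001, 0.0]
ft_force: [-3.4, -1.7, 10.0]
grip_width: 0.0001
grasp_force: 4.8
```

{"method": "drive_tool", "body": {"increments": [[[0, 0, 0], [0, 0, 0], 0], [[0, 0, 3], [0, 0, 0], 0], [[0, 0, 25], [0, 0, 0], 0], [[0, -10, 35], [0, 0, 0], 0], [[5, -20, 40], [0, 0, 0], 0], [[10, -20, 40], [0, 0, 0], 0], [[10, -10, 10], [0, 0, 0], 0], [[0, 0, 0], [0, 0, 0], 0]]}}

```text
clock: 5.42
eef_pos: [0.5231, 0.2442, 0.2245]
tool_rot: [0.708, 0.706, 0.004, 0.002]
ft_force: [0.6, -0.4, 1.1]
grip_width: -0.0002
grasp_force: 0.0
```

{"method": "drive_tool", "body": {"increments": [[[0, 0, 0], [0, 0, 0], 0], [[0, 0, 0], [0, 0, 0], 0], [[0, 0, 0], [0, 0, 0], 0]]}}

```text
clock: 5.67
eef_pos: [0.5177, 0.2453, 0.2176]
tool_rot: [0.706, 0.708, -0.002, -0.001]
ft_force: [0.4, 0.4, 0.1]
grip_width: -0.0002
grasp_force: 0.0
```

```bash
cat >> h.py <<'E'
from scipy.optimize import linear_sum_assignment as lsa
def asg(P,C):
    D=np.linalg.norm(P[:,None]-C[None],axis=2); i,j=lsa(D); return (P[i]-C[j])
E
python3 - <<'E'
from h import *
w=camera('wrist');s=camera('scene');t=camera('top'); pickle.dump((s,t,w),open('p2.pkl','wb'))
o=get_obs();print(o['eef_pos'],o['tool_rot'],o['joint_vel'].round(3))
print(np.linalg.inv(w['view'])[:3].round(3).tolist())
P=[];q0=[.5175,.3062,.006,0.]
for p in(w,s,t):
    e=proj(p,lugs(q0)); m=30 if p is w else 5
    c,n=yellow(p,(e[:,0].min()-m,e[:,1].min()-m,e[:,0].max()+m,e[:,1].max()+m)); P.append(c); print(n,asg(e,c).round(1).tolist())
sc=[.25,1,1]
for sel in([0],[1],[2],[0,1,2]):
    f=lambda q:np.concatenate([sc[i]*asg(proj((w,s,t)[i],lugs(np.r_[q,0] if len(q)==3 else q,.009)),P[i]).ravel() for i in sel])
    for q in (q0[:3],q0):
        r=least_squares(f,q); print(sel,r.x.round(4),r.cost)
save(w,'w3')
E
```

```text
[0.51810927 0.24546979 0.21819292] [ 7.06352154e-01  7.07859126e-01 -1.34521101e-03 -5.31642265e-04] [-0.004 -0.004  0.01   0.002  0.    -0.   ]
[[1.0, 0.004, -0.004, 0.517], [0.002, -0.954, -0.3, 0.323], [-0.005, 0.3, -0.954, 0.36]]
[1254 1247  906  905] [[4.4, 4.1], [3.0, 1.6], [5.8, 3.1], [4.8, 0.4]]
[71 68 67 64] [[0.4, -0.6], [0.5, -0.7], [0.8, -0.5], [0.9, -0.7]]
[29] [[1.6, -1.3]]
[0] [ 0.5136  0.3079 -0.0088] 0.29371462743984933
[0] [ 0.5145  0.3079 -0.0082 -0.0883] 0.04920781328106824
[1] [ 0.5197  0.3045 -0.0062] 0.0341857136444282
[1] [ 0.5195  0.3045 -0.0063 -0.0047] 0.03102496383408453
[2] [0.5128 0.3123 0.006 ] 6.038122918752157e-16
[2] [ 0.5128  0.3123  0.006  -0.    ] 1.6433575810649325e-14
[0, 1, 2] [ 0.5149  0.3067 -0.0074] 4.577521143041588
[0, 1, 2] [ 0.5145  0.3068 -0.0119 -0.0573] 2.994717239644614
```

View pics/w3.png

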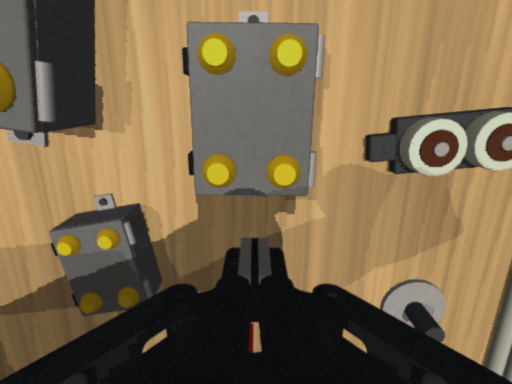

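```bash
python3 - <<'E'
from h import *
s,t,w=pickle.load(open('p2.pkl','rb'))
hsv=cv2.cvtColor(w['image'],cv2.COLOR_RGB2HSV)
e=proj(w,lugs([.514,.308,-.008,0],.015)); print(e.round(1).tolist())
print(hsv[52,214],hsv[52,234],hsv[173,218],hsv[173,236])
V=hsv[...,2]; m=((V>(int(hsv[52,214][2])+int(hsv[52,234][2]))//2)&(hsv[...,0]>20)&(hsv[...,0]<36)&(hsv[...,1]>120)).astype(np.uint8)
m[:,:180]=0;m[:,330:]=0;m[210:]=0
n,_,st,c=cv2.connectedComponentsWithStats(m);k=np.argsort(-st[1:,4])[:4]+1;print(st[k].tolist(),c[k].round(1).tolist())
r=least_squares(lambda q:asg(proj(w,lugs(np.r_[q,0],.015)),c[k]).ravel(),[.514,.308,0]);print(r.x.round(4),r.fun.round(1))
o=unproj(w,[[189,22],[318,24],[308.5,195.5],[194,194]],.075);print(o.round(4).tolist(),o.mean(0))
# red from wrist-independent views
mk=[silhouettes('red_case',p) for p in (camera('scene'),camera('top'))];print([len(x) for x in mk])
E
```

```text
[[217.9, 173.0], [214.7, 51.0], [284.7, 173.8], [289.7, 51.8]]
[ 29 192 203] [ 22 192 126] [ 27 206 203] [ 20  89 106]
[[277, 37, 26, 30, 587], [202, 36, 25, 30, 577], [274, 160, 22, 25, 432], [206, 159, 23, 26, 431]] [[289.0, 51.4], [214.0, 50.8], [284.0, 172.8], [217.0, 172.2]]
[ 0.5134  0.3084 -0.0081] [ 0.1  0.3 -0.1 -0.4  0.   0.5  0.  -0.3]
[[0.4623, 0.3819, 0.075], [0.5683, 0.3806, 0.075], [0.5687, 0.2327, 0.075], [0.4579, 0.2338, 0.075]] [0.51431747 0.3072292  0.075     ]
[2, 2]
```

{"method": "drive_tool", "body": {"increments": [[[-7, -38, 3], [0, 0, -1], 0], [[-7, -38, 3], [0, 0, -1], 0], [[-7, -38, 3], [0, 0, -1], 0], [[-7, -38, 3], [0, 0, -1], 0], [[-7, -38, 3], [0, 0, -1], 0], [[-7, -38, 3], [0, 0, -1], 0], [[-7, -38, 3], [0, 0, -1], 0], [[-7, -38, 3], [0, 0, -1], 0]]}}

```text
clock: 6.68
eef_pos: [0.4625, -0.0604, 0.2441]
tool_rot: [0.755, 0.656, 0.0, 0.0]
ft_force: [0.5, -0.5, -0.0]
grip_width: -0.0002
grasp_force: 0.0
```

{"method": "drive_tool", "body": {"increments": [[[-6, -30, 0], [0, 0, 0], 1], [[-4, -20, 0], [0, 0, 0], 1], [[0, 0, 0], [0, 0, 0], 1], [[0, 0, 0], [0, 0, 0], 1], [[0, 0, 0], [0, 0, 0], 1], [[0, 0, 0], [0, 0, 0], 1], [[0, 0, 0], [0, 0, 0], 1]]}}

```text
clock: 7.27
eef_pos: [0.4534, -0.1078, 0.2437]
tool_rot: [0.754, 0.657, 0.0, -0.0]
ft_force: [0.6, -0.3, 0.2]
grip_width: 0.0834
grasp_force: 0.0
```

```bash
python3 - <<'E'
from h import *
w=camera('wrist');pickle.dump(w,open('w4.pkl','wb'));save(w,'w4')
o=get_obs();print(o['eef_pos'],o['tool_rot'],o['joint_vel'].round(3))
m=redmask(w);
hsv=cv2.cvtColor(w['image'],cv2.COLOR_RGB2HSV)
# top-face corners, z=.075
f=(m).astype(np.uint8); cs,_=cv2.findContours(f,cv2.RETR_EXTERNAL,2); c=max(cs,key=cv2.contourArea); print(cv2.boundingRect(c),cv2.minAreaRect(c))
print(proj(w,np.array([[i*.055,j*.075,.075] for i in(-1,1) for j in(-1,1)])@Rz(-.147).T+[.4489,-.046,0]).round(1).tolist())
print(fitbox([w],[cv2.morphologyEx(f,cv2.MORPH_CLOSE,np.ones((45,45)))],[.449,-.046,-.147]))
E
```

```text
[ 0.45335538 -0.10782336  0.24366759] [ 7.53707404e-01  6.57210120e-01  8.84742317e-07 -8.92279546e-05] [-0.002  0.001 -0.001 -0.    -0.    -0.002]
(183, 30, 120, 159) ((242.5, 109.0), (158.0, 119.0), 90.0)
[[190.0, 189.0], [181.3, 29.7], [294.7, 190.1], [303.0, 31.1]]
(array([ 0.44891396, -0.04522994, -0.14486977]), np.float64(335.72549019607845))
```

View pics/w4.png

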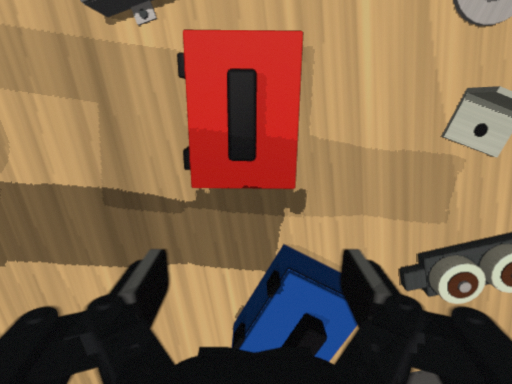

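{"method": "drive_tool", "body": {"increments": [[[-2, 31, 0], [0, 0, -0.5], 1], [[-2.4, 31.8, 0], [0, 0, 0], 1], [[0, 0, -20], [0, 0, 0], 1], [[0, 0, -30], [0, 0, 0], 1], [[0, 0, -30], [0, 0, 0], 1], [[0, 0, -30], [0, 0, 0], 1], [[0, 0, -25], [0, 0, 0], 1], [[0, 0, 0], [0, 0, 0], 1]]}}

```text
clock: 7.98
eef_pos: [0.4447, -0.0448, 0.1042]
tool_rot: [0.757, 0.654, -0.003, -0.004]
ft_force: [-1.3, -0.4, 0.8]
grip_width: 0.0854
grasp_force: 0.0
```

{"method": "drive_tool", "body": {"increments": [[[0, 0, -8], [0, 0, 0], 1], [[0, 0, -8], [0, 0, 0], 1], [[0, 0, -8], [0, 0, 0], 1], [[0, 0, -4], [0, 0, 0], 1], [[0, 0, 0], [0, 0, 0], 1], [[0, 0, 0], [0, 0, 0], 1]]}}

```text
clock: 8.48
eef_pos: [0.449, -0.0461, 0.081]
tool_rot: [0.757, 0.653, 0.0, 0.0]
ft_force: [0.2, 0.5, -0.7]
grip_width: 0.0855
grasp_force: 0.0
```

{"method": "drive_tool", "body": {"increments": [[[0, 0, 0], [0, 0, 0], 0], [[0, 0, 0], [0, 0, 0], 0], [[0, 0, 0], [0, 0, 0], 0], [[0, 0, 0], [0, 0, 0], 0], [[0, 0, 0], [0, 0, 0], 0], [[0, 0, 0], [0, 0, 0], 0], [[0, 0, 0], [0, 0, 0], 0], [[0, 0, 0], [0, 0, 0], 0]]}}

```text
clock: 9.15
eef_pos: [0.4499, -0.0463, 0.0812]
tool_rot: [0.757, 0.653, 0.001, 0.001]
ft_force: [2.8, 0.0, 2.3]
grip_width: 0.0252
grasp_force: 65.0
```

{"method": "drive_tool", "body": {"increments": [[[0, 0, 3], [0, 0, 0], 0], [[0, 0, 8], [0, 0, 0], 0], [[0, 0, 15], [0, 0, 0], 0], [[0, 0, 20], [0, 0, 0], 0], [[0, 0, 25], [0, 0, 0], 0], [[0, 0, 25], [0, 0, 0], 0], [[0, 0, 20], [0, 0, 0], 0], [[0, 0, 0], [0, 0, 0], 0]]}}

```text
clock: 9.82
eef_pos: [0.4499, -0.0461, 0.2001]
tool_rot: [0.757, 0.653, 0.002, 0.002]
ft_force: [1.2, 0.2, -7.7]
grip_width: 0.0247
grasp_force: 63.9
```

{"method": "drive_tool", "body": {"increments": [[[5, 10, 10], [0, 0, 1], 0], [[8, 20, 10], [0, 0, 1], 0], [[10, 30, 0], [0, 0, 1], 0], [[10, 30, 0], [0, 0, 1], 0], [[10, 30, 0], [0, 0, 1], 0], [[10, 30, 0], [0, 0, 1], 0], [[10, 30, 0], [0, 0, 1], 0], [[0, 30, 0], [0, 0, 1], 0]]}}

```text
clock: 10.48
eef_pos: [0.5117, 0.165, 0.2138]
tool_rot: [0.71, 0.705, -0.002, -0.001]
ft_force: [1.2, -0.4, -7.2]
grip_width: 0.0249
grasp_force: 63.8
```

{"method": "drive_tool", "body": {"increments": [[[0, 30, 0], [0, 0, 0], 0], [[0, 30, 0], [0, 0, 0], 0], [[0, 30, 0], [0, 0, 0], 0], [[0, 25, 0], [0, 0, 0], 0], [[0, 18, 0], [0, 0, 0], 0], [[0, 10, 0], [0, 0, 0], 0], [[0, 0, 0], [0, 0, 0], 0], [[0, 0, 0], [0, 0, 0], 0]]}}

```text
clock: 11.15
eef_pos: [0.5106, 0.3061, 0.2146]
tool_rot: [0.71, 0.705, -0.002, -0.0]
ft_force: [0.5, -0.1, -7.4]
grip_width: 0.0251
grasp_force: 63.7
```

{"method": "drive_tool", "body": {"increments": [[[0, 0, 0], [0, 0, 0], 0], [[0, 0, 0], [0, 0, 0], 0], [[0, 0, 0], [0, 0, 0], 0], [[0, 0, 0], [0, 0, 0], 0]]}}

```text
clock: 11.48
eef_pos: [0.512, 0.306, 0.2169]
tool_rot: [0.71, 0.704, 0.0, 0.0]
ft_force: [-0.4, 0.3, -7.5]
grip_width: 0.0253
grasp_force: 63.7
```

```bash
python3 - <<'E'
from h import *
o=get_obs();print(o['eef_pos'],o['tool_rot'],o['joint_vel'].round(3),o['ft_force'],o['ft_torque'])
t=o['tool_rot'];yw=np.degrees(2*np.arctan2(t[1],t[0]))-90;print(yw)
w=camera('wrist');s=camera('scene');save(w,'w5')
cv2.imwrite('pics/c5.png',np.hstack([cv2.resize(cv2.cvtColor(s['image'],cv2.COLOR_RGB2BGR)[130:260,300:430],(390,390)),cv2.cvtColor(w['image'],cv2.COLOR_RGB2BGR)[:384,120:510]if 0 else cv2.resize(cv2.cvtColor(w['image'],cv2.COLOR_RGB2BGR),(400,390))]))
E
```

```text
[0.51195598 0.30597197 0.21694431] [7.10321739e-01 7.03877134e-01 4.28916487e-05 7.61186681e-05] [0.005 0.    0.005 0.    0.    0.001] [-0.44459262  0.28876774 -7.49862229] [ 0.0334025   0.07375731 -0.01478428]
-0.5221982500696498
```

View pics/c5.png

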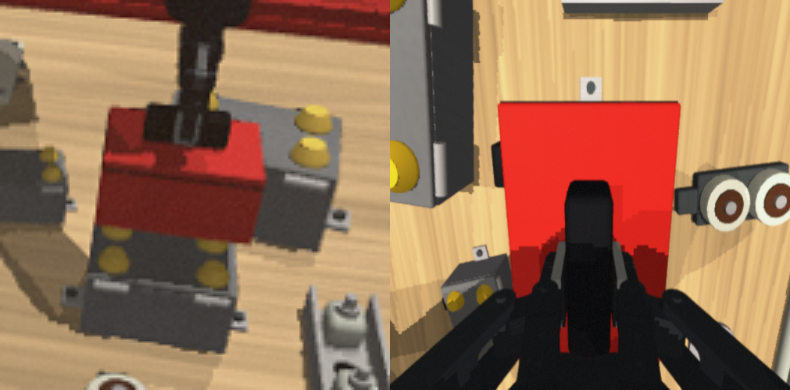

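{"method": "drive_tool", "body": {"increments": [[[1.4, 1.2, -5], [0, 0, 0], 0], [[0, 0, -10], [0, 0, 0], 0], [[0, 0, -10], [0, 0, 0], 0], [[0, 0, -8], [0, 0, 0], 0], [[0, 0, -5], [0, 0, 0], 0], [[0, 0, 0], [0, 0, 0], 0], [[0, 0, 0], [0, 0, 0], 0], [[0, 0, 0], [0, 0, 0], 0]]}}

```text
clock: 12.25
eef_pos: [0.5134, 0.3083, 0.179]
tool_rot: [0.71, 0.704, 0.0, 0.0]
ft_force: [0.0, 1.0, -7.2]
grip_width: 0.025
grasp_force: 63.7
```

{"method": "drive_tool", "body": {"increments": [[[0, 0, -2], [0, 0, 0], 0], [[0, 0, -2], [0, 0, 0], 0], [[0, 0, -2], [0, 0, 0], 0], [[0, 0, -2], [0, 0, 0], 0], [[0, 0, -2], [0, 0, 0], 0], [[0, 0, -2], [0, 0, 0], 0], [[0, 0, 0], [0, 0, 0], 0]]}}

```text
clock: 12.83
eef_pos: [0.5128, 0.3079, 0.1661]
tool_rot: [0.71, 0.704, -0.001, -0.0]
ft_force: [0.8, -0.1, -8.3]
grip_width: 0.0252
grasp_force: 63.7
```

Tips have entered the recesses without contact; continuing slowly.

{"method": "drive_tool", "body": {"increments": [[[0, 0, -1.5], [0, 0, 0], 0], [[0, 0, -1.5], [0, 0, 0], 0], [[0, 0, -1.5], [0, 0, 0], 0], [[0, 0, -1.5], [0, 0, 0], 0], [[0, 0, -1], [0, 0, 0], 0], [[0, 0, 0], [0, 0, 0], 0]]}}

```text
clock: 13.33
eef_pos: [0.513, 0.308, 0.1594]
tool_rot: [0.71, 0.704, -0.0, -0.0]
ft_force: [0.7, -0.2, -7.0]
grip_width: 0.0248
grasp_force: 63.9
```

{"method": "drive_tool", "body": {"increments": [[[0, 0, -1], [0, 0, 0], 0], [[0, 0, -1], [0, 0, 0], 0], [[0, 0, -1], [0, 0, 0], 0], [[0, 0, 0], [0, 0, 0], 0]]}}

```text
clock: 13.67
eef_pos: [0.513, 0.308, 0.1564]
tool_rot: [0.71, 0.704, -0.0, -0.0]
ft_force: [-0.6, 0.4, -7.2]
grip_width: 0.0249
grasp_force: 63.9
```

{"method": "drive_tool", "body": {"increments": [[[0, 0, -0.5], [0, 0, 0], 0], [[0, 0, -0.5], [0, 0, 0], 0], [[0, 0, -0.5], [0, 0, 0], 0], [[0, 0, 0], [0, 0, 0], 0], [[0, 0, 0], [0, 0, 0], 0]]}}

```text
clock: 14.08
eef_pos: [0.5133, 0.3081, 0.156]
tool_rot: [0.71, 0.704, 0.0, 0.0]
ft_force: [-0.9, -1.9, -0.2]
grip_width: 0.0244
grasp_force: 64.7
```

{"method": "drive_tool", "body": {"increments": [[[0, 0, -0.5], [0, 0, 0], 0], [[0, 0, 0], [0, 0, 0], 0.5], [[0, 0, 0], [0, 0, 0], 1], [[0, 0, 0], [0, 0, 0], 1], [[0, 0, 0], [0, 0, 0], 1], [[0, 0, 0], [0, 0, 0], 1], [[0, 0, 0], [0, 0, 0], 1], [[0, 0, 0], [0, 0, 0], 1]]}}

```text
clock: 14.75
eef_pos: [0.5132, 0.3082, 0.1547]
tool_rot: [0.71, 0.704, 0.0, 0.0]
ft_force: [1.1, 0.4, -0.8]
grip_width: 0.0851
grasp_force: 0.0
```

{"method": "drive_tool", "body": {"increments": [[[0, 0, 5], [0, 0, 0], 1], [[0, 0, 15], [0, 0, 0], 1], [[0, 0, 25], [0, 0, 0], 1], [[0, -10, 25], [0, 0, 0], 1], [[0, -25, 20], [0, 0, 0], 1], [[0, -25, 0], [0, 0, 0], 1], [[0, 0, 0], [0, 0, 0], 1], [[0, 0, 0], [0, 0, 0], 1]]}}

```text
clock: 15.42
eef_pos: [0.5135, 0.2473, 0.2457]
tool_rot: [0.711, 0.704, 0.001, 0.0]
ft_force: [0.7, 0.6, -1.2]
grip_width: 0.0854
grasp_force: 0.0
```

{"method": "drive_tool", "body": {"increments": [[[0, 0, 0], [0, 0, 0], 1], [[0, 0, 0], [0, 0, 0], 1], [[0, 0, 0], [0, 0, 0], 1], [[0, 0, 0], [0, 0, 0], 1]]}}

```text
clock: 15.75
eef_pos: [0.5128, 0.2488, 0.2441]
tool_rot: [0.709, 0.705, -0.001, -0.0]
ft_force: [-0.6, -0.8, -0.7]
grip_width: 0.0857
grasp_force: 0.0
```

```bash
python3 - <<'E'
from h import *
w=camera('wrist');s=camera('scene')
for p in (w,):
    f=redmask(p).astype(np.uint8); f=cv2.morphologyEx(f,cv2.MORPH_CLOSE,np.ones((45,45)))
    for z in(.075,): print(fitbox([p],[f],[.513,.308,0],z))
B=lambda a:cv2.cvtColor(a,cv2.COLOR_RGB2BGR)
cv2.imwrite('pics/c6.png',np.hstack([cv2.resize(B(s['image'])[140:260,310:430],(390,390)),cv2.resize(B(w['image']),(400,390))]))
E
```

```text
(array([ 0.51210608,  0.3139095 , -0.00684814]), np.float64(878.6039215686274))
```

View pics/c6.png

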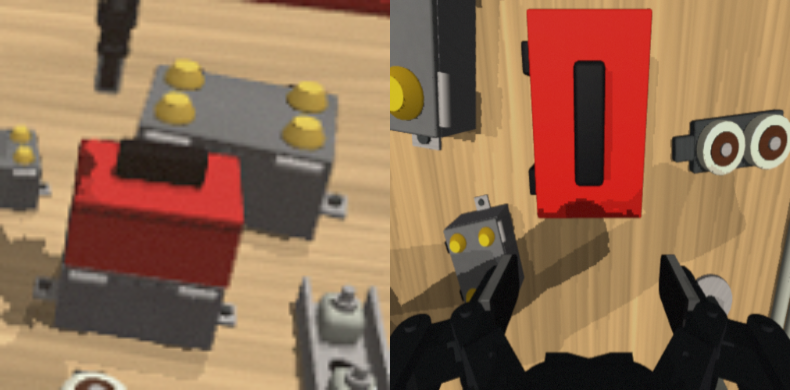

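```bash
python3 -c "
from workcell import *
print(job_done())"
```

```text
the job is handed in; nothing more can be done
None
```

I pressed the grey case's lid shut, then set the red case down over the four lugs, let go and backed the arm clear. The job is handed in; the final pictures show the red case level with no lugs showing, but the system returned no pass/fail result.

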